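# Press a printing block home on the sprung bed and hold it

### The arm

A 6-joint arm with a two-finger parallel gripper is mounted at the origin on the work surface. World frame = base frame: x ahead of the robot, y to its left, z up, the work surface at z = 0. Lengths are in m, angles in rad, forces in N, time in s.
With the tool pointing down it reaches from about 0.325 to 0.85 m from the base axis. Payload 15.5 kg.
Tool frame: the origin (TCP) lies midway between the tips of the shut fingers; the grasp point (between the pads) lies 19 mm behind it (manip.grasp_offset is the distance from the TCP to the grasp point, in m); z points along the fingers, y is the line along which they close (so a half turn about z gives the same grasp; the last joint's range is limited). The gripper opens to 91 mm and grips with 3 to 60 N. Pads are 32 mm wide; open, the fingers measure 118 mm over their backs; the gripper's body (76 mm by 178 mm) begins 60 mm behind the grasp point.
Start: joints at [-1.266, 0.494, 1.345, -0, 1.302, -0.096], TCP at [0.244, -0.575, 0.214] pointing down, gripper open.
Joint ranges: [-2.91, 2.91], [-0.82, 2.16], [0.22, 2.67], [-1.22, 4.37], [0.12, 2.79], [-3.08, 3.08]. Speed limits (rad/s): [1.89, 1.89, 2.57, 3.01, 3.01, 3.01].

### API

Orientations are given as a unit quaternion [x, y, z, w].
In Python, from station import manip gives the robot as it stands.
- The arm moves only by the tool pendant, called after "Request:" by a JSON object that holds its "api" and its "payload", one argument or row to a line. Schema: {"type":"object","properties":{"steps":{"type":"array","items":{"type":"object","properties":{"tx":{"type":"number"},"ty":{"type":"number"},"tz":{"type":"number"},"turn":{"type":"number"},"jaw":{"type":"number"}},"additionalProperties":false,"required":["jaw"]},"minItems":1,"maxItems":8},"squeeze":{"type":"number"},"only":{"type":"string"},"quiet":{"type":"boolean"},"lines":{"type":"string"}},"required":["steps"],"additionalProperties":false}. steps is a list of rows, 1 to 8 of them, each an object with the fields tx, ty, tz (the shift in m), turn (a turn about the tool's z in rad), jaw (the opening from 0.0 (shut) to 1.0 (fully open)); a field left out counts as zero (the opening has to be given); each row shifts and turns the commanded pose from where the row before left it, along the tool's axes as they then stand; what a row does not reach is not made up. A row lasts 1/10 s, in which the tool goes at most 0.05 m and 0.15 rad, less where a joint would pass 70% of its speed; a pose out of reach is approached as far as the arm can. The fingers move at their own pace and stop on an object; squeeze is the grip in N (left out, the last holds). Time passes only in rows, so rows that do not move let the fingers close. The tool returns the time, the measured TCP pose, the force, the opening and the grip force at its end. only (a regular expression) keeps the lines of the reply that match it, lines (a string "A,B") keeps lines A to B, and quiet returns only ok. Input that does not fit is refused with a message, and nothing moves.
- manip.get_state(): the state, without advancing time (a new reading comes with each control period).
- manip.capture(name): name is "scene" or "top" or "wrist"; returns a dict with "color" (384x512x3 uint8, blue, green, red), "K" (3x3 intrinsics, pixels), "k1" (the pictures are not rectified: a ray, as slopes to the right and down, at radius r is drawn at 1 + k1 r^2 times it, then the intrinsics apply), "T" (4x4, takes a point from camera to world coordinates); the wrist camera has in their place "mount" (4x4, takes a point from camera to tool coordinates, whose origin is the TCP and whose axes are the flange's). Camera axes: x right, y down, z forward; pixel columns grow to the right and rows downward; lengths in m; the calibration is good to about 2 mm. A picture is of the moment at which its call begins: read the wrist's pose just before it. There is no depth.
- manip.close_job(): hands the job in; it is judged then, once.
The state is a dict: "clock": time; "qpos": joint angles; "dq": joint speeds; "effort": joint torques, N m; "tcp_pos": TCP position; "eef_rot": TCP orientation; "contact_force": force on the tool from outside, world axes, zero at the start; "ft_torque": the same for the moment, N m; "opening": opening from 0.0 (shut) to 1.0 (fully open); "gripper_force": force on a finger pad.
Only numpy, scipy, OpenCV 4.12 (cv2) and the standard library are available. Lean on these libraries where they do the work, as an engineer would, in place of code of your own. Each camera call takes 0.05 s, during which the arm holds its last target. There are 200 camera calls.

### The job

On the painter's table, lift the hand printing block with the rectangular foot up and out of its fork on the rack, leaving the round one hanging. Lower it, foot first, into the well of the wooden press box and push it down against the sprung bed until its shoulder sits flush on the steel rim all round. Finish while still holding it pressed home there, firmly but without leaning hard on it, and do not disturb the other things on the table.

Things in the scene. Friction and masses are not known exactly. Their poses are not given: they have to be found in the camera images.
- block: Wooden hand printing block, 125 mm tall, 0.25 to 0.42 kg; origin at the centre of its underside, z up. Foot 70 mm (along its x) x 50 mm (y), 24 mm tall, the lowest 6 mm a black rubber face 64 x 44; shoulder plate 100 x 80 mm from 24 to 34 mm up; round steel neck 16 mm thick to 85 mm; pale knob above. Hangs upright, the knob's underside on a fork's two prongs, axes parallel to the rack's.
- block_knob (a point): Centre of the rectangular block's wooden knob, 105 mm above the block's underside. The knob is 36 mm along the block's x, 44 mm along its y, 40 mm high: grip it from above (across y leaves most room on the rack).
- round_block: The other hand printing block, with the same neck and knob but a round foot (56 mm across) and a round shoulder (80 mm across); origin at the centre of its underside. It hangs on the rack's other fork and stays there.
- rack: Fixed rack; origin on the table under its post, z up. Base 120 (x) x 180 (y) x 18 mm, a post, a cross bar along y 172 mm up, two forks at y = +70 and -70 mm with one block on each (which is where varies). A fork is two 10 mm round prongs, 32 mm apart between centres, running from the bar to x = -114 mm; their upturned ends rise 12 mm above the prong tops. Blocks hang near x = -70 mm.
- fork_left (a point): On the rack's +y fork, midway between its prongs, level with the prong tops, 170 mm above the table. Lift a block straight up 18 to 36 mm (by 12 mm the knob clears the upturned ends; at 41 mm the shoulder meets the prongs from below), then draw it level to the rack's -x: after 75 mm neck and knob are out of the prongs, after 110 mm the shoulder is clear too.
- fork_right (a point): The same point on the rack's -y fork.
- press: Fixed press box: plywood foot 170 x 150 x 8 mm, dark wooden walls 136 mm (x) x 116 mm (y) with the steel rim on top; origin on the table under its centre, z up. The open well is 78 mm along its x, 58 mm along its y: the rectangular foot goes in with its long side along the press's x, either way round, with 4 mm free on each side.
- stop_rim: Steel rim, the hard stop, on top of the press box, 126 x 106 mm outside, open 78 x 58 mm; origin at the centre of the opening level with its upper face, 60 mm above the table; axes as the press. When the block is home its shoulder lies flat on it and the block's origin is 24 mm below this origin.
- bed (a joint): How far (m) the felt-covered sprung bed in the well is pushed down: 0 at rest, its top 14 mm below the rim's upper face; about 0.010 with the block home. It could go to 0.016, but the rim stops the block first. The spring pushes up with 6.4 N at 0 and 10.4 N at 0.010, more than the block's weight: let go, and the block rises again.
- bottle: Bystander: upright capped bottle, 64 mm across, 190 mm tall; origin under its centre.
- mug: Bystander: terracotta-coloured mug 76 mm across, 85 mm tall; origin under its centre.

How it is judged:
On the way, in this order (a step that is already met when the one before it is completed fails the run):
1. the rectangular block is held clear of the rack, off its fork (contact force between block and rack below 0.05 N and contact force between the fingers and block above 1 N and (height (world z) of block above 0.14 m or x of block in the frame of rack below -0.142 m)), for 0.1 s.
2. its foot is in the well of the press box (z of block in the frame of stop_rim below -0.008 m and horizontal distance between block and stop_rim below 0.012 m), for 0.1 s.
At the end, for the whole second after the job is handed in: For the whole last second the rectangular block is upright (within 0.04 rad) in the well, its shoulder within 1.5 mm of the steel rim and pressing on it with 0.5 to 40 N, the bed pushed down more than 8 mm, the fingers still on the block and the block still (z of block in the frame of stop_rim below -0.0225 m and horizontal distance between block and stop_rim below 0.01 m and angle between block's own z axis and vertical below 0.04 rad and value of joint bed above 0.008 m and contact force between block and stop_rim between 0.5 and 40 N and contact force between the fingers and block above 2 N and linear speed of block below 0.02 m/s); the arm keeps its last pose, push and grip.
It fails at once if the round block is moved more than 30 mm or taken off its fork (distance of round_block from where it was at the start of the episode above 0.03 m).
It fails at once if the bottle is moved more than 30 mm (distance of bottle from where it was at the start of the episode above 0.03 m).
It fails at once if the mug is moved more than 30 mm (distance of mug from where it was at the start of the episode above 0.03 m).
It fails at once if the block is leaned on hard: more than 60 N on the rim (contact force between block and stop_rim above 60 N).
It also fails if it takes over 61 s, if anything falls off the work surface, if the arm or the gripper's body presses on something with over 40 N, if the wrist force passes 120 N, or if a joint passes its speed limit or range.

## Working session

There is one attempt and no reset: what is moved stays moved. The work goes in short steps, Python scripts to look and compute and a tool call to move; the robot and the scene stay as the last step left them, time stands still between calls to the robot, and variables do not carry over. Pictures are saved under pics/ and viewed, at most 10 in all, crops included, and the job is handed in when it is done.

```bash
ls; mkdir -p pics
```

Create h.py:
```python
import numpy as np, cv2, json
from station import manip
```

Run:
```python
from h import *
import pickle
s=manip.get_state(); print({k:np.round(v,3) for k,v in s.items()}, manip.grasp_offset)
d={}
for n in("scene","top"):
    c=manip.capture(n); d[n]=c; cv2.imwrite(f"pics/{n}0.png",c["color"]); print(n,c["K"],c["k1"],np.round(c["T"],3))
pickle.dump(d,open("c0.pkl","wb"))
```

```text
pics
station.py
{'clock': np.float64(0.0), 'qpos': array([-1.265,  0.494,  1.346, -0.   ,  1.302, -0.095]), 'dq': array([-0.   ,  0.001,  0.002,  0.   , -0.001, -0.001]), 'effort': array([ 3.0000e-03, -8.7881e+01, -3.8185e+01,  7.1000e-02,  5.3000e-02,
       -0.0000e+00]), 'tcp_pos': array([ 0.244, -0.575,  0.213]), 'eef_rot': array([ 0.98 ,  0.199, -0.   , -0.001]), 'contact_force': array([-0.719, -0.203, -0.76 ]), 'ft_torque': array([ 0.017, -0.039, -0.037]), 'gripper_force': np.float64(0.0), 'opening': np.float64(0.999)} 0.0188
scene [[419.98598116   0.         254.43321131]
 [  0.         419.98598116 191.82761487]
 [  0.           0.           1.        ]] -0.14090979836148962 [[-0.336  0.48  -0.81   1.529]
 [ 0.942  0.185 -0.281  0.294]
 [ 0.015 -0.857 -0.514  0.736]
 [ 0.     0.     0.     1.   ]]
top [[443.10631928   0.         263.02217968]
 [  0.         443.10631928 189.00757411]
 [  0.           0.           1.        ]] -0.1557419323873217 [[-0.007 -0.988  0.154  0.438]
 [-1.     0.004 -0.024 -0.014]
 [ 0.023 -0.154 -0.988  1.192]
 [ 0.     0.     0.     1.   ]]
```

View pics/scene0.png

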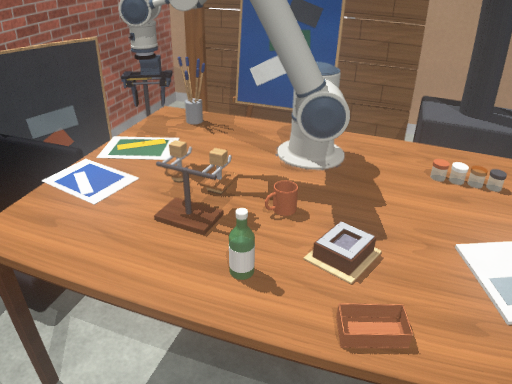

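View pics/top0.png

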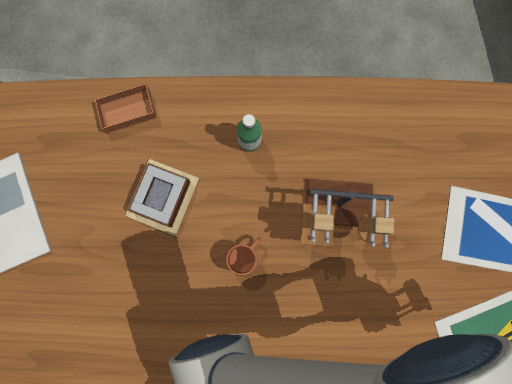

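The scene view shows the rack at (190,190), with knobs at (178,149) and (218,158). The mug is at (285,198), the bottle at (241,250) and the press at (345,248). In the top view the knobs are at (323,222) and (384,225), and the press rim is at (159,194). I'll enlarge the rack and press.

Run:
```python
from h import *
a=cv2.imread("pics/scene0.png");b=cv2.imread("pics/top0.png")
r=lambda i,x,y,w,h:cv2.resize(i[y:y+h,x:x+w],(400,300),interpolation=cv2.INTER_CUBIC)
m=np.vstack([np.hstack([r(a,150,130,100,75),r(a,300,215,88,66)]),np.hstack([r(b,295,175,108,81),r(b,110,150,100,75)])])
cv2.imwrite("pics/crop0.png",m)
```

```text
(no output)
```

View pics/crop0.png

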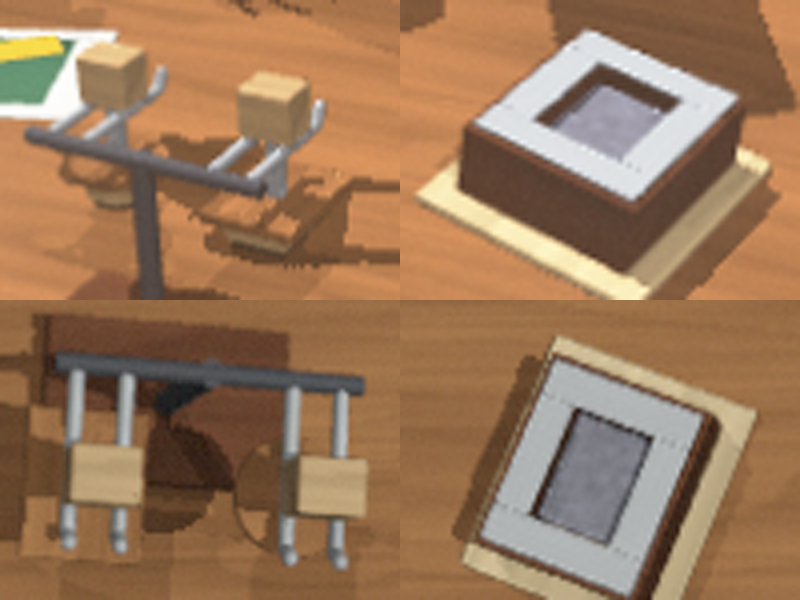

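Add to h.py:
```python
import pickle
def ray(c,uv,T=None):
    K=c["K"]; D=np.array([c["k1"],0,0,0.])
    x=cv2.undistortPoints(np.array([[uv]],float),K,D)[0,0]
    T=c["T"] if T is None else T
    d=T[:3,:3]@[x[0],x[1],1]; return T[:3,3],d/np.linalg.norm(d)
def tri(rs):
    A=sum(np.eye(3)-np.outer(d,d) for o,d in rs); b=sum((np.eye(3)-np.outer(d,d))@o for o,d in rs)
    p=np.linalg.solve(A,b); return p,max(np.linalg.norm(np.cross(p-o,d)) for o,d in rs)
def plane(r,z): o,d=r; return o+d*(z-o[2])/d[2]
```

Run:
```python
from h import *
d=pickle.load(open("c0.pkl","rb")); S,T=d["scene"],d["top"]
s1=lambda p:(150+p[0]/4,130+p[1]/4); t1=lambda p:(295+p[0]/3.704,175+(p[1]-300)/3.704)
s2=lambda p:(300+(p[0]-400)/4.545,215+p[1]/4.545); t2=lambda p:(110+(p[0]-400)/4,150+(p[1]-300)/4)
def go(n,fs,ft,ps,pt):
    P=[]
    for a,b in zip(ps,pt):
        p,e=tri([ray(S,fs(a)),ray(T,ft(b))]); P.append(p); print(n,p.round(4),round(e,4))
    return np.array(P)
# scene right=+y, near=+x
go("knobtop",s1,t1,[(274,85)],[(106,475)])
go("roundknobtop",s1,t1,[(112,57)],[(332,486)])
P=go("bar",s1,t1,[(265,190),(30,135)],[(57,362),(363,385)])
# top image: up=+x, left=+y ; scene: up=-x, right=+y
for n,ps,pt in[("rim",[(632,212),(464,123),(587,30),(745,97)],[(552,357),(707,412),(632,597),(478,543)]),
  ("hole",[(628,162),(540,122),(597,65),(683,98)],[(576,408),(653,436),(607,545),(535,515)])]:
    P=go(n,s2,t2,ps,pt); print(P.mean(0).round(4),[np.linalg.norm(P[i]-P[i-1]).round(4) for i in range(4)])
    v=(P[0]+P[1]-P[2]-P[3]); print("yaw long",np.arctan2(v[1],v[0]))
    Q=np.array([plane(ray(T,t2(b)),.06) for b in pt]); v=(Q[0]+Q[1]-Q[2]-Q[3]);print(Q.mean(0),np.arctan2(v[1],v[0]))
a,b=plane(ray(T,t1((57,362))),.172),plane(ray(T,t1((363,385))),.172); v=a-b; print("bar yaw",a,b,np.arctan2(v[1],v[0])-np.pi/2)
for q0,q1 in [((77,375),(68,540)),((127,377),(120,540)),((292,392),(288,555)),((341,395),(338,560))]:
    a,b=plane(ray(T,t1(q0)),.17),plane(ray(T,t1(q1)),.175); v=a-b; print("prong",a,b,np.arctan2(v[1],v[0]))
for n,q in (("bottle",(249,121)),("mug",(241,260))): print(n,plane(ray(T,q),.19 if n=="bottle" else .05))
```

```text
knobtop [ 0.5151 -0.1718  0.2062] 0.0009
roundknobtop [ 0.5068 -0.3119  0.2027] 0.0018
bar [ 0.5905 -0.1481  0.1624] 0.0022
bar [ 0.5747 -0.348   0.1618] 0.0018
rim [0.6832 0.2624 0.05  ] 0.0004
rim [0.6446 0.1572 0.0562] 0.0005
rim [0.5237 0.2065 0.0548] 0.0021
rim [0.5589 0.3091 0.0536] 0.0023
[0.6026 0.2338 0.0537] [np.float64(0.1328), np.float64(0.1122), np.float64(0.1306), np.float64(0.1085)]
yaw long -0.37304200167611407
[0.60176421 0.23144825 0.06      ] -0.3585016335628953
hole [0.6473 0.249  0.0543] 0.0045
hole [0.6284 0.1957 0.0554] 0.0029
hole [0.5578 0.221  0.0548] 0.0004
hole [0.5767 0.2724 0.056 ] 0.0033
[0.6026 0.2345 0.0551] [np.float64(0.0743), np.float64(0.0565), np.float64(0.075), np.float64(0.0547)]
yaw long -0.3317188340976612
[0.60225318 0.23089423 0.06      ] -0.3594459205129016
bar yaw [ 0.58982522 -0.14893048  0.172     ] [ 0.57408026 -0.34642317  0.172     ] -0.07955598388978902
prong [ 0.58176202 -0.16172609  0.17      ] [ 0.47769365 -0.15295644  0.175     ] -0.0840695784773219
prong [ 0.5803328  -0.19361521  0.17      ] [ 0.47733192 -0.18552148  0.175     ] -0.07841808836346212
prong [ 0.57012419 -0.30001452  0.17      ] [ 0.46649765 -0.29187423  0.175     ] -0.07839314525070072
prong [ 0.56798059 -0.33216729  0.17      ] [ 0.46280991 -0.3240383   0.175     ] -0.07713987677383538
bottle [ 0.75596314 -0.00596063  0.19      ]
mug [0.4324577  0.01644734 0.05      ]
```

Request:
{"api": "pendant", "payload": {
  "steps": [
    {"tz": -0.04, "turn": 0.12, "jaw": 1},
    {"tz": -0.04, "turn": 0.12, "jaw": 1},
    {"tz": -0.03, "turn": 0.12, "jaw": 1},
    {"turn": 0.12, "jaw": 1},
    {"tx": 0.02, "ty": -0.035, "jaw": 1},
    {"tx": 0.02, "ty": -0.035, "jaw": 1},
    {"tx": 0.02, "ty": -0.035, "jaw": 1},
    {"tx": 0.02, "ty": -0.035, "jaw": 1}
  ]
}}

```text
clock: 0.9
tcp_pos: [0.3352, -0.4407, 0.3236]
eef_rot: [0.999, -0.04, -0.0, -0.0]
contact_force: [0.2, -0.8, 0.1]
opening: 1.0
gripper_force: 0.0
```

Request:
{"api": "pendant", "payload": {
  "steps": [
    {"tx": 0.02, "ty": -0.035, "jaw": 1},
    {"tx": 0.02, "ty": -0.035, "jaw": 1},
    {"tx": 0.02, "ty": -0.035, "jaw": 1},
    {"tx": 0.02, "ty": -0.035, "jaw": 1},
    {"tx": 0.02, "ty": -0.035, "jaw": 1},
    {"jaw": 1},
    {"jaw": 1}
  ]
}}

```text
clock: 1.6
tcp_pos: [0.4484, -0.275, 0.3237]
eef_rot: [0.999, -0.039, -0.0, -0.0]
contact_force: [0.3, -0.3, 0.4]
opening: 1.001
gripper_force: 0.0
```

Add to h.py:
```python
from scipy.spatial.transform import Rotation as R
def wcap(name):
    s=manip.get_state(); c=manip.capture("wrist")
    B=np.eye(4); B[:3,:3]=R.from_quat(s["eef_rot"]).as_matrix(); B[:3,3]=s["tcp_pos"]
    c["T"]=B@c["mount"]; cv2.imwrite(f"pics/{name}.png",c["color"]); pickle.dump(c,open(name+".pkl","wb")); return c
def totool(v):
    s=manip.get_state(); return R.from_quat(s["eef_rot"]).inv().apply(v).round(4)
def psi():
    m=R.from_quat(manip.get_state()["eef_rot"]).as_matrix(); return np.arctan2(m[1,0],m[0,0])
```

```bash
python3 -c "
from h import *
c=wcap('w1'); print(c['mount'].round(3),c['K'],c['T'].round(3),psi())"
```

```text
[[-0.    -0.958 -0.288  0.082]
 [ 1.    -0.    -0.001 -0.   ]
 [ 0.001 -0.288  0.958 -0.17 ]
 [ 0.     0.     0.     1.   ]] [[269.83517202   0.         255.11175174]
 [  0.         269.83517202 184.75954453]
 [  0.           0.           1.        ]] [[-0.078 -0.955 -0.288  0.53 ]
 [-0.997  0.074  0.023 -0.281]
 [-0.001  0.289 -0.957  0.494]
 [ 0.     0.     0.     1.   ]] -0.07862331023554946
```

View pics/w1.png

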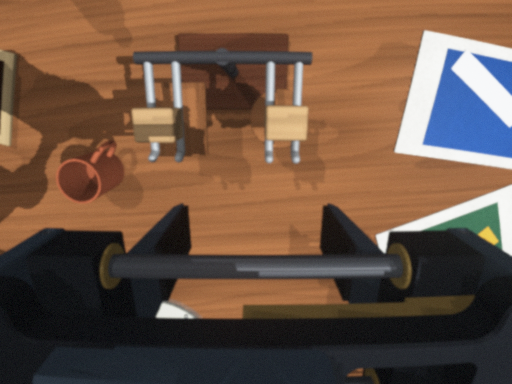

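The wrist view shows the rectangular block's knob (left) at about (154,120) and the round one at (287,122). The prongs run straight up the image, so the tool's yaw matches the rack's. Next I take a second view, 0.1 m to the left.

Request:
{"api": "pendant", "payload": {
  "steps": [
    {"ty": -0.035, "jaw": 1},
    {"ty": -0.035, "jaw": 1},
    {"ty": -0.03, "jaw": 1},
    {"jaw": 1},
    {"jaw": 1}
  ]
}}

```text
clock: 2.15
tcp_pos: [0.4559, -0.1767, 0.324]
eef_rot: [0.999, -0.04, 0.0, 0.0]
contact_force: [-0.0, -1.2, 0.2]
opening: 1.002
gripper_force: 0.0
```

```bash
python3 -c "
from h import *
c=wcap('w2'); a=cv2.imread('pics/w1.png')[40:190,100:340]; b=cv2.imread('pics/w2.png')[40:190,160:400]
cv2.imwrite('pics/w12.png',np.hstack([cv2.resize(i[:,:133],(399,450),interpolation=cv2.INTER_CUBIC) for i in (a,b)]))"
```

```text
(no output)
```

View pics/w12.png

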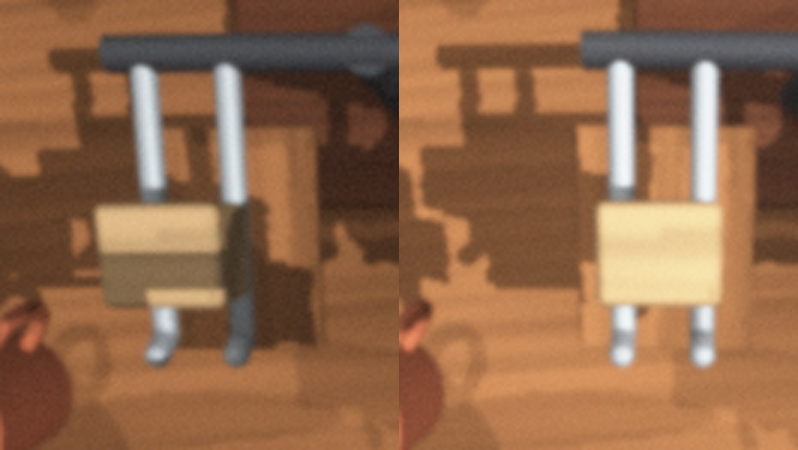

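Run:
```python
from h import *
a=pickle.load(open("w1.pkl","rb"));b=pickle.load(open("w2.pkl","rb"))
A=[(97,205),(220,205),(224,305),(104,305),(157,362),(236,364),(101,53)]; B=[(598,203),(720,203),(721,303),(601,303),(622,363),(703,363),(583,48)]
P=[]
for p,q in zip(A,B):
    x,e=tri([ray(a,(100+p[0]/3,40+p[1]/3)),ray(b,(160+(q[0]-399)/3,40+q[1]/3))]); P.append(x); print(x.round(4),round(e,4))
k=np.mean(P[:4],0); print("knob top",k, [plane(ray(b,(160+(q[0]-399)/3,40+q[1]/3)),.21).round(4) for q in B[:4]])
s=manip.get_state(); print(s["tcp_pos"],totool(k-s["tcp_pos"]))
```

```text
[ 0.5368 -0.1528  0.2061] 0.0001
[ 0.5331 -0.1947  0.202 ] 0.0001
[ 0.499  -0.1925  0.208 ] 0.0002
[ 0.5028 -0.1506  0.2108] 0.0001
[ 0.475  -0.1528  0.1788] 0.0003
[ 0.4722 -0.1848  0.1796] 0.0001
[ 0.5921 -0.1496  0.1721] 0.0001
knob top [ 0.51792246 -0.17266052  0.20672337] [array([ 0.5366, -0.1531,  0.21  ]), array([ 0.5333, -0.1944,  0.21  ]), array([ 0.4994, -0.1925,  0.21  ]), array([ 0.5028, -0.1505,  0.21  ])]
[ 0.45591953 -0.17712947  0.3239189 ] [ 0.0614 -0.0095  0.1172]
```

The knob top measures (0.518, -0.173) at z ≈ 0.207. The text implies 0.210, and the size of about 35 x 42 mm also fits. Descending to grasp.

Request:
{"api": "pendant", "payload": {
  "steps": [
    {"tx": 0.031, "ty": -0.005, "jaw": 1},
    {"tx": 0.0305, "ty": -0.0045, "jaw": 1},
    {"tz": 0.04, "jaw": 1},
    {"tz": 0.04, "jaw": 1},
    {"tz": 0.035, "jaw": 1},
    {"tz": 0.018, "jaw": 1},
    {"tz": 0.013, "jaw": 1},
    {"jaw": 1}
  ],
  "squeeze": 25
}}

```text
clock: 3.0
tcp_pos: [0.5171, -0.1725, 0.1761]
eef_rot: [0.999, -0.04, -0.002, -0.001]
contact_force: [0.7, -0.7, -0.0]
opening: 1.0
gripper_force: 0.0
```

Request:
{"api": "pendant", "payload": {
  "steps": [
    {"jaw": 0.6},
    {"jaw": 0.4},
    {"jaw": 0.3},
    {"jaw": 0.2},
    {"jaw": 0.2},
    {"jaw": 0.2},
    {"jaw": 0.2}
  ],
  "squeeze": 25
}}

```text
clock: 3.7
tcp_pos: [0.5183, -0.1714, 0.1781]
eef_rot: [0.999, -0.04, 0.0, 0.0]
contact_force: [-0.5, -1.3, 2.4]
opening: 0.481
gripper_force: 25.0
```

Request:
{"api": "pendant", "payload": {
  "steps": [
    {"jaw": 0.2},
    {"jaw": 0.2},
    {"jaw": 0.2},
    {"tz": -0.005, "jaw": 0.2},
    {"tz": -0.01, "jaw": 0.2},
    {"tz": -0.01, "jaw": 0.2},
    {"jaw": 0.2},
    {"jaw": 0.2}
  ],
  "squeeze": 50
}}

```text
clock: 4.5
tcp_pos: [0.5183, -0.1715, 0.2033]
eef_rot: [0.999, -0.04, 0.0, 0.0]
contact_force: [-0.2, -0.7, -2.5]
opening: 0.482
gripper_force: 50.0
```

```bash
python3 -c "
from h import *
print(psi()); c=wcap('w3'); cv2.imwrite('pics/w3.png',c['color'])"
```

```text
-0.07916224821270752
```

View pics/w3.png

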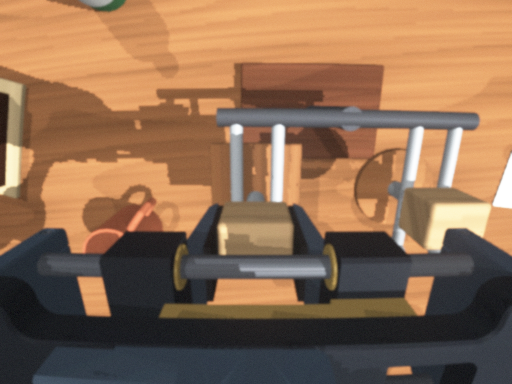

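The block is lifted 25 mm and held straight between the pads at (255,230), and the round one still hangs at (440,215). Now I draw it out to the rack's -x.

Request:
{"api": "pendant", "payload": {
  "steps": [
    {"tx": -0.01, "jaw": 0.2},
    {"tx": -0.02, "jaw": 0.2},
    {"tx": -0.02, "jaw": 0.2},
    {"tx": -0.02, "jaw": 0.2},
    {"tx": -0.02, "jaw": 0.2},
    {"tx": -0.02, "jaw": 0.2},
    {"tx": -0.015, "jaw": 0.2},
    {"jaw": 0.2}
  ]
}}

```text
clock: 5.35
tcp_pos: [0.3914, -0.161, 0.2028]
eef_rot: [0.999, -0.04, -0.001, -0.0]
contact_force: [-1.0, -0.3, -2.2]
opening: 0.481
gripper_force: 50.0
```

Request:
{"api": "pendant", "payload": {
  "steps": [
    {"tz": -0.03, "jaw": 0.2},
    {"tz": -0.04, "jaw": 0.2},
    {"tz": -0.03, "jaw": 0.2},
    {"tz": -0.02, "jaw": 0.2},
    {"jaw": 0.2}
  ]
}}

```text
clock: 5.85
tcp_pos: [0.3951, -0.1623, 0.3252]
eef_rot: [0.999, -0.04, 0.002, 0.001]
contact_force: [0.2, -0.8, -3.0]
opening: 0.478
gripper_force: 50.0
```

```bash
python3 -c "
from h import *
s=manip.get_state();t=np.array([.602,.2315,s['tcp_pos'][2]]);print(s['tcp_pos'],psi(),totool(t-s['tcp_pos']), s['contact_force'])"
```

```text
[ 0.3951055  -0.16225297  0.32521904] -0.07915243106179917 [ 1.751e-01 -4.089e-01 -1.000e-04] [ 0.19267307 -0.83134444 -2.98699296]
```

Request:
{"api": "pendant", "payload": {
  "steps": [
    {"tx": 0.006, "ty": -0.02, "jaw": 0.2},
    {"tx": 0.006, "ty": -0.034, "jaw": 0.2},
    {"tx": 0.006, "ty": -0.034, "jaw": 0.2},
    {"tx": 0.006, "ty": -0.034, "jaw": 0.2},
    {"tx": 0.006, "ty": -0.034, "jaw": 0.2},
    {"tx": 0.006, "ty": -0.034, "jaw": 0.2},
    {"tx": 0.006, "ty": -0.034, "jaw": 0.2},
    {"tx": 0.006, "ty": -0.034, "jaw": 0.2}
  ]
}}

```text
clock: 6.65
tcp_pos: [0.4618, 0.0934, 0.3215]
eef_rot: [0.999, -0.04, -0.001, 0.0]
contact_force: [-0.7, 0.0, -2.9]
opening: 0.481
gripper_force: 50.0
```

Request:
{"api": "pendant", "payload": {
  "steps": [
    {"tx": 0.005, "ty": -0.034, "jaw": 0.2},
    {"tx": 0.005, "ty": -0.034, "jaw": 0.2},
    {"ty": -0.02, "jaw": 0.2},
    {"turn": 0.1, "jaw": 0.2},
    {"turn": 0.1, "jaw": 0.2},
    {"turn": 0.08, "jaw": 0.2},
    {"jaw": 0.2},
    {"jaw": 0.2}
  ]
}}

```text
clock: 7.45
tcp_pos: [0.4786, 0.1788, 0.3219]
eef_rot: [0.984, -0.177, -0.001, 0.0]
contact_force: [-0.3, -0.2, -3.0]
opening: 0.478
gripper_force: 50.0
```

```bash
python3 -c "
from h import *
wcap('w4')"
```

Request:
{"api": "pendant", "payload": {
  "steps": [
    {"ty": -0.03, "jaw": 0.2},
    {"ty": -0.04, "jaw": 0.2},
    {"ty": -0.03, "jaw": 0.2},
    {"jaw": 0.2},
    {"jaw": 0.2},
    {"jaw": 0.2}
  ]
}}

```text
clock: 8.1
tcp_pos: [0.5137, 0.2718, 0.3227]
eef_rot: [0.984, -0.178, -0.0, 0.0]
contact_force: [0.5, -0.7, -3.5]
opening: 0.475
gripper_force: 50.0
```

```bash
python3 -c "
from h import *
wcap('w5'); print(psi())
i=[cv2.imread(f'pics/w{k}.png')[:250] for k in (4,5)]
cv2.imwrite('pics/w45.png',cv2.resize(np.vstack(i),(614,600)))"
```

```text
-0.35920154464366705
```

View pics/w45.png

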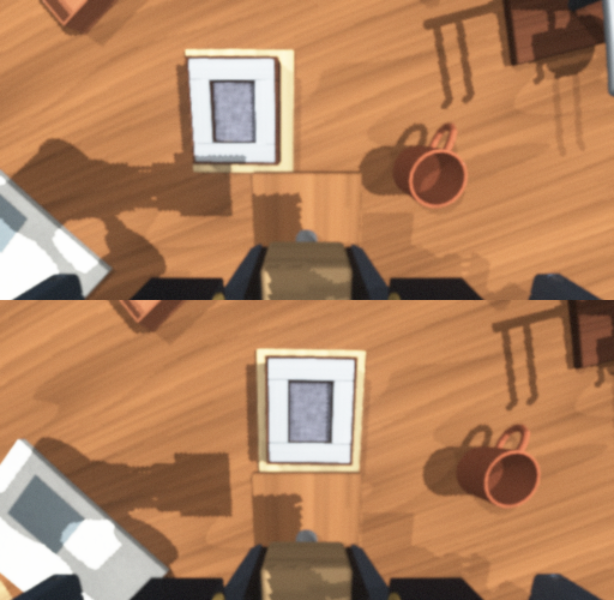

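Both views show the press clearly: rim centre near (195,91) in w4 and (259,92) in w5, in full-size pixels. The block hangs straight in the gripper. I'll measure the rim from the contours.

Run:
```python
from h import *
W=[]
for n,(x0,y0,x1,y1) in (("w4",(145,38,250,145)),("w5",(210,38,310,145))):
    c=pickle.load(open(n+".pkl","rb")); h=cv2.cvtColor(c["color"],cv2.COLOR_BGR2HSV)
    m=np.zeros(h.shape[:2],np.uint8); r=h[y0:y1,x0:x1]; m[y0:y1,x0:x1]=((r[...,1]<45)&(r[...,2]>150))*255
    cs,hi=cv2.findContours(m,cv2.RETR_CCOMP,cv2.CHAIN_APPROX_NONE)
    out=[]
    o=max((i for i in range(len(cs)) if hi[0][i][3]<0),key=lambda i:cv2.contourArea(cs[i]))
    i_=max((i for i in range(len(cs)) if hi[0][i][3]>=0),key=lambda i:cv2.contourArea(cs[i]),default=None)
    for k in (o,i_):
        if k is None: print("none");continue
        Q=np.array([plane(ray(c,p[0]),.06)[:2] for p in cs[k]]).astype(np.float32)*1000
        rc=cv2.minAreaRect(Q); px=cv2.boxPoints(cv2.minAreaRect(cs[k])).mean(0)
        print(n,np.round(rc[0],1),np.round(rc[1],1),np.round(np.radians(rc[2]),3),px); out.append(ray(c,px))
    W.append(out)
for a,b in zip(*W): print(tri([a,b]))
s=manip.get_state();print(s["tcp_pos"],psi())
```

```text
w4 [604.  232.9] [108.5 127.9] 1.2 [193.   91.5]
w4 [603.7 233.1] [59.1 78.1] 1.202 [193.5  92.5]
w5 [604. 233.] [107.8 127.8] 1.199 [259.   91.5]
w5 [604.1 233.3] [60.3 77.9] 1.211 [258.5  92.5]
(array([0.60551879, 0.23180863, 0.06711846]), np.float64(7.875822029931825e-05))
(array([0.60462787, 0.23286132, 0.0609288 ]), np.float64(8.255451801704408e-05))
[0.51371241 0.271695   0.32289251] -0.35920154464366705
```

```bash
python3 -c "
from h import *
s=manip.get_state();print(totool(np.array([.604,.233,.175])-s['tcp_pos']))"
```

```text
[0.0981 0.0045 0.1479]
```

Request:
{"api": "pendant", "payload": {
  "steps": [
    {"tx": 0.025, "ty": 0.0015, "turn": 0.01, "jaw": 0.2},
    {"tx": 0.03, "ty": 0.0015, "jaw": 0.2},
    {"tx": 0.03, "ty": 0.0015, "jaw": 0.2},
    {"tx": 0.0131, "jaw": 0.2},
    {"tz": 0.04, "jaw": 0.2},
    {"tz": 0.04, "jaw": 0.2},
    {"tz": 0.04, "jaw": 0.2},
    {"tz": 0.02, "jaw": 0.2}
  ]
}}

```text
clock: 8.95
tcp_pos: [0.6019, 0.2321, 0.1797]
eef_rot: [0.983, -0.184, -0.002, 0.001]
contact_force: [-0.2, 0.1, -3.0]
opening: 0.483
gripper_force: 50.0
```

Request:
{"api": "pendant", "payload": {
  "steps": [
    {"tz": 0.008, "jaw": 0.2},
    {"jaw": 0.2},
    {"jaw": 0.2},
    {"jaw": 0.2}
  ]
}}

```text
clock: 9.35
tcp_pos: [0.6047, 0.2333, 0.1766]
eef_rot: [0.983, -0.184, 0.001, -0.001]
contact_force: [0.0, 0.9, -3.5]
opening: 0.481
gripper_force: 50.0
```

Run:
```python
from h import *
s=manip.get_state(); print(psi(),totool(np.array([.604,.233,.175])-s['tcp_pos']),s["ft_torque"],s["contact_force"])
c=wcap('w6'); t=manip.capture("top")["color"]; q=manip.capture("scene")["color"]
cv2.imwrite("pics/w6c.png",np.hstack([cv2.resize(c["color"][140:290,155:355],(400,300)),cv2.resize(q[150:300,260:460],(400,300),interpolation=cv2.INTER_CUBIC)]))
```

```text
-0.36921377300374464 [-0.0005  0.0005  0.0016] [ 0.05372097  0.06698303 -0.00429143] [ 0.01675051  0.86046383 -3.53015151]
```

View pics/w6c.png

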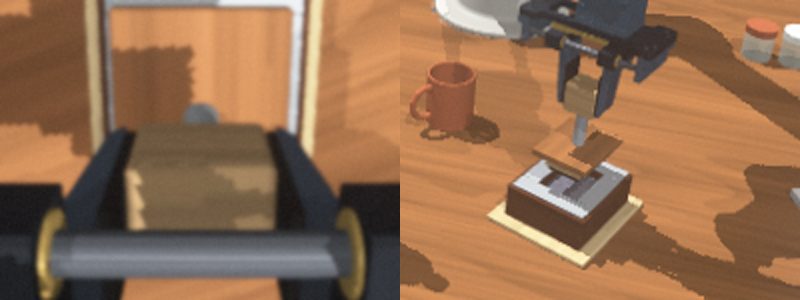

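The foot hovers centred over the well. In the wrist crop the shoulder spans x 107–292 and the rim 100–302, so they share a centre to within about 0.5 mm. Lowering gently.

Request:
{"api": "pendant", "payload": {
  "steps": [
    {"tz": 0.008, "jaw": 0.2},
    {"tz": 0.008, "jaw": 0.2},
    {"tz": 0.006, "jaw": 0.2},
    {"jaw": 0.2},
    {"jaw": 0.2}
  ],
  "squeeze": 55
}}

```text
clock: 10.0
tcp_pos: [0.6038, 0.233, 0.1526]
eef_rot: [0.983, -0.184, -0.0, 0.0]
contact_force: [-0.4, 0.1, -3.2]
opening: 0.479
gripper_force: 55.0
```

Request:
{"api": "pendant", "payload": {
  "steps": [
    {"tz": 0.005, "jaw": 0.2},
    {"tz": 0.004, "jaw": 0.2},
    {"jaw": 0.2},
    {"jaw": 0.2}
  ]
}}

```text
clock: 10.4
tcp_pos: [0.6038, 0.2331, 0.1438]
eef_rot: [0.983, -0.184, -0.0, 0.0]
contact_force: [0.2, -0.4, -3.4]
opening: 0.48
gripper_force: 55.0
```

Request:
{"api": "pendant", "payload": {
  "steps": [
    {"tz": 0.003, "jaw": 0.2},
    {"tz": 0.003, "jaw": 0.2},
    {"tz": 0.002, "jaw": 0.2},
    {"jaw": 0.2},
    {"jaw": 0.2}
  ],
  "squeeze": 55
}}

```text
clock: 10.9
tcp_pos: [0.6041, 0.2331, 0.1362]
eef_rot: [0.983, -0.184, 0.0, -0.0]
contact_force: [-0.4, 0.9, 3.9]
opening: 0.477
gripper_force: 55.0
```

Request:
{"api": "pendant", "payload": {
  "steps": [
    {"tz": 0.002, "jaw": 0.2},
    {"tz": 0.002, "jaw": 0.2},
    {"jaw": 0.2},
    {"jaw": 0.2}
  ]
}}

```text
clock: 11.3
tcp_pos: [0.6041, 0.2331, 0.132]
eef_rot: [0.983, -0.184, 0.0, -0.0]
contact_force: [0.5, 0.3, 5.7]
opening: 0.48
gripper_force: 55.0
```

Request:
{"api": "pendant", "payload": {
  "steps": [
    {"tz": 0.001, "jaw": 0.2},
    {"tz": 0.001, "jaw": 0.2},
    {"jaw": 0.2},
    {"jaw": 0.2}
  ],
  "squeeze": 55
}}

```text
clock: 11.7
tcp_pos: [0.6041, 0.2331, 0.1301]
eef_rot: [0.983, -0.184, 0.0, -0.0]
contact_force: [-0.9, -0.2, 6.1]
opening: 0.477
gripper_force: 55.0
```

Request:
{"api": "pendant", "payload": {
  "steps": [
    {"tz": 0.001, "jaw": 0.2},
    {"jaw": 0.2},
    {"jaw": 0.2}
  ]
}}

```text
clock: 12.0
tcp_pos: [0.6041, 0.2331, 0.1292]
eef_rot: [0.983, -0.184, 0.0, -0.0]
contact_force: [0.0, -0.2, 7.6]
opening: 0.48
gripper_force: 55.0
```

Request:
{"api": "pendant", "payload": {
  "steps": [
    {"tz": 0.0007, "jaw": 0.2},
    {"jaw": 0.2},
    {"jaw": 0.2}
  ],
  "squeeze": 55
}}

```text
clock: 12.3
tcp_pos: [0.6041, 0.2331, 0.1291]
eef_rot: [0.983, -0.184, 0.0, -0.0]
contact_force: [-3.5, -2.1, 16.2]
opening: 0.477
gripper_force: 55.0
```

Request:
{"api": "pendant", "payload": {
  "steps": [
    {"tz": 0.0005, "jaw": 0.2},
    {"jaw": 0.2},
    {"jaw": 0.2}
  ]
}}

```text
clock: 12.6
tcp_pos: [0.6042, 0.2331, 0.1291]
eef_rot: [0.983, -0.184, 0.001, -0.0]
contact_force: [-5.7, -2.2, 22.6]
opening: 0.481
gripper_force: 55.0
```

Request:
{"api": "pendant", "payload": {
  "steps": [
    {"jaw": 0.2},
    {"jaw": 0.2},
    {"jaw": 0.2},
    {"jaw": 0.2},
    {"jaw": 0.2}
  ]
}}

```text
clock: 13.1
tcp_pos: [0.6041, 0.2331, 0.1291]
eef_rot: [0.983, -0.184, 0.001, -0.0]
contact_force: [-6.1, -3.7, 22.0]
opening: 0.482
gripper_force: 55.0
```

Run:
```python
from h import *
q=manip.capture("scene")["color"]; c=wcap("w7")["color"]
cv2.imwrite("pics/f.png",np.hstack([cv2.resize(c[120:270,155:355],(400,300)),cv2.resize(q[190:295,280:420],(400,300),interpolation=cv2.INTER_CUBIC)]))
s=manip.get_state(); print(s["contact_force"],s["ft_torque"])
```

```text
[-5.32270964 -1.3855606  22.48472755] [-0.37083949  1.24470828 -0.0436141 ]
```

View pics/f.png

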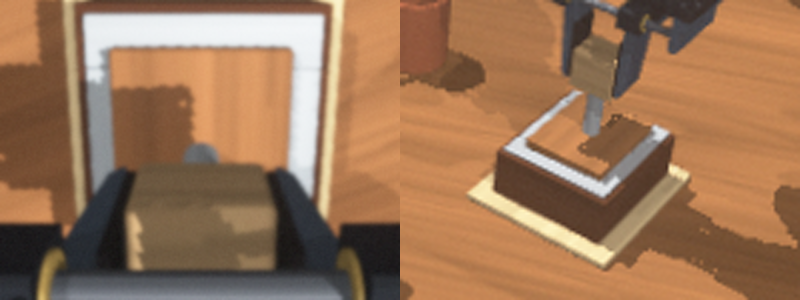

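The shoulder lies flat on the rim with an even margin (rim x 85–325, shoulder 110–292 in the wrist crop). The TCP height gives a bed travel of about 10 mm, the push is steady at about 22 N in total, and the mug hasn't moved. Handing in.

```bash
python3 -c "
from station import manip
print(manip.close_job())"
```

```text
the job is handed in; nothing more can be done
None
```

The job is handed in, verdict not shown: the rectangular block is held down on the steel rim of the press box at about 22 N measured push, and no bystander was seen to move.

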